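Clear the check filter and shut the photometer

TASK

A tall glass check filter was left standing in the slotted holder of the photometer and keeps the sliding cover from closing. Draw the filter up out of its slot, lay it down flat in the green-lined white tray without dropping it, and then slide the cover fully shut. Leave the small jar on the photometer where it is.

Things in the scene. Friction and masses are not known exactly. Their poses are not given: they have to be found in the camera images.
- photometer: White and grey bench instrument, fixed, 260 (x) by 360 (y) by 120 high. Origin: centre of its underside on the work surface; z up; its y axis is the sliding direction of the cover. A sample well, 110 (x) by 100 (y), is open in its top, centred at x = 0, y = -60; the filter holder stands in it, and the cover closes it. Two 8 mm high rails for the cover run along y on the top at x = -71 and +71.
- holder: Black block fixed in the photometer's well, 80 (x) by 33 (y) by 45 high, origin at the centre of its underside 60 above the work surface. Its slot, open at the top, is 68 long (x), 9 wide (y) and 35 deep. The filter lifts straight up out of it, free after 35 mm, and clears the photometer (rails included) after 58 mm.
- filter: Plate of amber glass with a 20 mm orange strip along its top edge; loose, 60 wide (own x), 6 thick (own y), 105 tall (own z), about 90 g. Origin: centre of its bottom edge. It starts upright in the holder's slot, its y axis along the photometer's y axis, its bottom 70 above the work surface: its upper 55 mm stand out of the photometer's top.
- filter_center (a point): The centre of the filter plate, 52.5 mm above its origin along its z axis.
- cover (a joint): Opening of the photometer's blue sliding cover in m: 0 = fully shut against its end stop over the well, 0.125 = wide open, towards the photometer's +y. It starts at 0.10 to 0.125, stays where it is left, and takes about 2 N to slide. Panel 130 (x) by 116 (y) by 8 thick, its top 130 above the work surface.
- cover_grip (a point): Middle of the top edge of the black rib on the cover, 151 mm above the work surface. The rib is 70 long (along the photometer's x), 12 thick (along y) and stands 21 above the panel, at the panel's middle. It can be pushed from its +y side towards -y to shut the cover.
- tray: White tray lined with a flat green mat, fixed, 200 (x) by 150 (y) outside, 20 high, walls 5 thick. Origin: centre of its underside; z up; the top of the mat is 8 above the work surface. It stands to the left or to the right of the photometer.
- vial_rack: Blue rack of capped vials, fixed, 120 by 90, 58 high, on the other side of the photometer. Origin: centre of its underside. Not needed.
- cream_jar: Small white jar with a blue lid, 34 across, 35 high, loose, standing on the photometer's top near its -y end. Origin: centre of its underside. Leave it.
Things that resemble listed ones, but are neither listed nor needed, are in the scene too. What is shaped like the filter but purple is not meant.

How it is judged:
By the outcome, as a careful person would: the job done as asked, in the order asked, and still so for the second after the job is handed in, with the robot touching nothing.
It also fails if it takes over 64 s, if anything falls off the work surface, if the arm or the gripper's body presses on something with over 40 N, if the wrist force passes 120 N, or if a joint passes its speed limit or range.

ROBOT

A 7-joint arm with a two-finger parallel gripper is mounted at the origin on the work surface. World frame = base frame: x ahead of the robot, y to its left, z up, the work surface at z = 0. Lengths are in m, angles in rad, forces in N, time in s.
With the tool pointing down it reaches from about 0.4 to 0.85 m from the base axis. Payload 10.4 kg.
Tool frame: the origin (TCP) lies at the centre of the arm's flange, where the gripper is bolted on; the fingertips stand 173 mm ahead of it and the grasp point (between the pads) lies 155 mm ahead of it; z points along the fingers, y is the line along which they close (so a half turn about z gives the same grasp; the last joint's range is limited). The gripper opens to 85 mm and grips with 20 to 120 N. Pads are 22 mm wide; open, the fingers measure 114 mm over their backs; the gripper's body (76 mm by 85 mm) begins 54 mm behind the grasp point. The pads swing forward as they close: fully open they stand 13 mm farther back than shut.
Start: joints at [-1.298, 0.332, -0.065, 1.46, 0.022, 1.35, -0.088], TCP at [0.182, 0.598, 0.405] pointing down, gripper open.
Joint ranges: [-2.6, 2.6], [-0.5, 2.12], [-1.47, 1.34], [0.16, 2.42], [-1.27, 4.41], [0.06, 2.06], [-2.6, 2.6]. Speed limits (rad/s): [2.22, 2.22, 2.79, 2.79, 3.14, 3.14, 3.14].

INTERFACE

Orientations are given as a unit quaternion [x, y, z, w].
In Python, from workcell import manip, viewer, finder gives the robot as it stands.
- The arm moves only by the tool arm_command, never from a script. Its argument "plan" is a list of rows, each an object with "dp": the shift along the tool's x, y, z in mm, a list of three; "spin": the turn about the tool's z in rad. A call has 1 to 5 rows; each row shifts and turns the commanded pose from where the row before left it, along the tool's axes as they then stand; what a row does not reach is not made up. A row lasts 1/10 s, in which the tool goes at most 50 mm and 8.59 degrees, less where a joint would pass 70% of its speed; a pose out of reach is approached as far as the arm can. A call is refused whole if a number of a shift passes 50 or a number of a turn 0.15, either way. A call with a gripper value outside its range is refused whole. "grip" is the closure, from -1 (fully open) to 1 (shut), set as the call begins (left out, the last holds). The fingers move at their own pace and stop on an object; "newtons" is the grip in N (left out, the last holds). Time passes only in rows, so rows that do not move let the fingers close. It gives the time, the measured TCP pose, the force, the opening and the grip force at its end, in the units of the state.
- manip.get_obs(): the state, without advancing time (a new reading comes with each control period).
- viewer.camera(name): name is "side" or "top" or "wrist"; returns the picture (400x640x3 uint8, blue, green, red); there is no depth.
- viewer.camera_params(name): a dict with "vertical_fov" (degrees; the focal length in pixels is half the picture's height over the tangent of half this angle, whatever the lens; pixels are square), "cx", "cy" (the principal point, pixels), "k1" (the pictures are not rectified: a ray, as slopes to the right and down, at radius r is drawn at 1 + k1 r^2 times it, then the intrinsics apply), "R" (3x3) and "t" (3): a world point X has camera coordinates R X + t; the wrist camera has in their place "T_tool_cam" (4x4, takes a point from camera to tool coordinates, whose origin is the TCP and whose axes are the flange's). Camera axes: x right, y down, z forward; pixel columns grow to the right and rows downward; lengths in m; the calibration is good to about 2 mm. A picture is of the moment at which its call begins: read the wrist's pose just before it. camera_params takes no time and is no camera call.
- manip.hand_in(): hands the job in; it is judged then, once.
Trained networks look in the newest picture that a camera, given by its name, has taken for a name from the list of things; names that differ only in an ending like _2 or _b are one class to them, and where a whole thing is asked for, a point or a joint stands for the part that bears it (a point fixed in the world has none). Each returns a list of dicts, best first, with "score" (0 to 1); they miss things now and then, are a little off and sometimes report something else, mostly with a low value. They report only what shows in the picture. A call takes as long as a camera call. They do not tell look-alikes from the thing itself.
- finder.find_in(camera, thing): "position" ([x, y, z] in m, in world coordinates, good to about 4 mm: the middle of the surface that is visible of it).
The state is a dict: "clock": time; "joint_pos": joint angles; "joint_velocities": joint speeds; "tau": joint torques, N m; "position": TCP position; "ee_rot": TCP orientation; "ft_force": force on the tool from outside, world axes, zero at the start; "torque": the same for the moment, N m; "grip_width": opening from 0.0 (shut) to 1.0 (fully open); "grasp_force": force on a finger pad.
Only numpy, scipy, OpenCV 4.12 (cv2) and the standard library are available. Lean on these libraries where they do the work, as an engineer would, in place of code of your own. Each camera call takes 0.05 s, during which the arm holds its last target. There are 200 camera calls.

## Working session

There is one attempt and no reset: what is moved stays moved. The work goes in short steps, Python scripts to look and compute and a tool call to move; the robot and the scene stay as the last step left them, time stands still between calls to the robot, and variables do not carry over. Pictures are saved under pics/ and viewed, at most 10 in all, crops included, and the job is handed in when it is done.

Besides the shell and the picture viewer there is one more tool, called after "Request:" as a command line: name --argument value ..., lists and objects as JSON in quotes. arm_command: Moves the arm, as the interface text tells. Its arguments: {"type":"object","properties":{"plan":{"type":"array","items":{"type":"object","properties":{"dp":{"type":"array","items":{"type":"number"}},"spin":{"type":"number"}}}},"grip":{"type":"number"},"newtons":{"type":"number"}},"required":["plan"]}

```bash
mkdir -p pics; cat > h.py <<'E'
import numpy as np, cv2
from workcell import manip, viewer, finder
from scipy.spatial.transform import Rotation as Ro
def snap(n,f):
    o=manip.get_obs(); im=viewer.camera(n); cv2.imwrite('pics/'+f,im); return o,im
def ext(n,o=None):
    p=viewer.camera_params(n)
    if 'R' in p: return p,np.array(p['R']),np.array(p['t'])
    T=np.eye(4);T[:3,:3]=Ro.from_quat(o['ee_rot']).as_matrix();T[:3,3]=o['position']
    W=np.linalg.inv(T@np.array(p['T_tool_cam'])); return p,W[:3,:3],W[:3,3]
def K(p):
    f=200/np.tan(np.radians(p['vertical_fov'])/2)
    return np.array([[f,0,p['cx']],[0,f,p['cy']],[0,0,1.]]),np.array([p['k1'],0,0,0.])
def proj(n,X,o=None):
    p,R,t=ext(n,o);k,d=K(p)
    return cv2.projectPoints(np.array(X,float).reshape(-1,1,3),cv2.Rodrigues(R)[0],t,k,d)[0].reshape(-1,2)
def ray(n,uv,o=None):
    p,R,t=ext(n,o);k,d=K(p)
    q=cv2.undistortPointsIter(np.array(uv,float).reshape(-1,1,2),k,d,None,None,(3,50,1e-9)).reshape(2)
    return -R.T@t, R.T@np.r_[q,1]
def onz(n,uv,z,o=None):
    c,d=ray(n,uv,o); return c+d*(z-c[2])/d[2]
def tri(rs):
    A=[];b=[]
    for c,d in rs:
        d=d/np.linalg.norm(d);P=np.eye(3)-np.outer(d,d);A.append(P);b.append(P@c)
    x=np.linalg.lstsq(np.vstack(A),np.hstack(b),rcond=None)[0]
    return x,[np.linalg.norm(a@x-c) for a,c in zip(A,b)]
E
python3 - <<'E'
from h import *
ims=[snap(n,n+'0.png')[1] for n in ('top','side')]
print(manip.get_obs()['ee_rot'])
for n in ('top','side'):
  for th in ('photometer','filter','holder','cover','tray','cream_jar','vial_rack'):
    for r in finder.find_in(n,th)[:3]: 
      P=r['position']; print(n,th,round(r['score'],2),np.round(P,3),proj(n,P).round())
  p=viewer.camera_params(n);print(n,(-np.array(p['R']).T@np.array(p['t'])).round(2))
E
```

```text
[ 1.47353379e-01  9.89083703e-01 -6.37414707e-04 -6.57116935e-05]
top photometer 0.95 [0.591 0.018 0.121] [[308. 205.]]
top filter 0.69 [ 0.673 -0.258  0.064] [[411. 175.]]
top filter 0.62 [ 0.585 -0.05   0.176] [[336. 207.]]
top holder 0.79 [ 0.585 -0.045  0.103] [[332. 208.]]
top cover 0.89 [0.594 0.062 0.126] [[290. 204.]]
top tray 0.57 [ 0.449 -0.365  0.01 ] [[447. 258.]]
top tray 0.27 [0.595 0.064 0.13 ] [[289. 204.]]
top vial_rack 0.91 [0.48  0.345 0.032] [[186. 249.]]
top [0.53 0.02 1.29]
side photometer 0.76 [ 0.575 -0.134  0.124] [[313. 238.]]
side filter 0.76 [ 0.672 -0.272  0.067] [[370. 297.]]
side filter 0.61 [ 0.586 -0.052  0.142] [[313. 211.]]
side holder 0.53 [ 0.583 -0.067  0.107] [[313. 227.]]
side cover 0.59 [0.594 0.063 0.13 ] [[311. 191.]]
side tray 0.66 [ 0.461 -0.363  0.007] [[269. 368.]]
side cream_jar 0.62 [ 0.637 -0.159  0.143] [[343. 235.]]
side vial_rack 0.67 [0.451 0.339 0.044] [[260. 176.]]
side [ 0.5  -0.78  0.62]
```

View pics/top0.png

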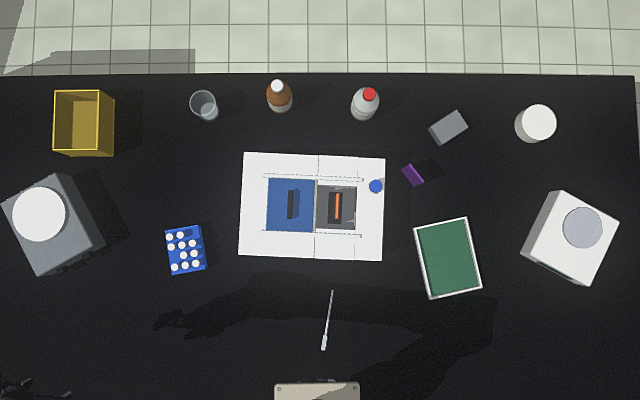

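View pics/side0.png

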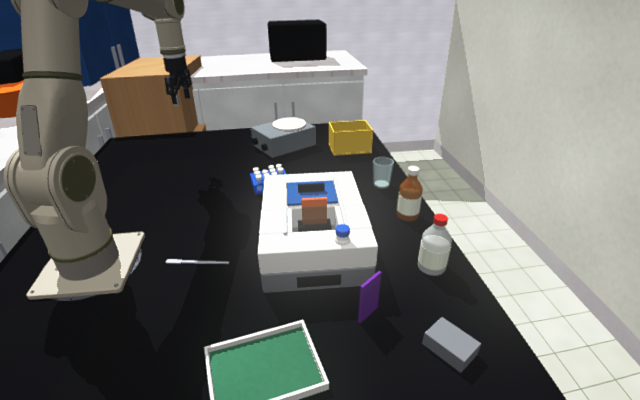

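The top view shows the photometer with corners near (244,152), (385,158), (382,261) and (239,254). The orange filter top is at (337,207), the tray is at right (413–482, 217–298), and the purple decoy is at (412,175). The side view agrees, with the filter strip at (314,209). 

The tool can only point down. So I'll grip the plate by its 60 mm edges with the fingertips, set its bottom on the mat, and pivot it down.

```bash
python3 - <<'E'
from h import *
T=cv2.imread('pics/top0.png');S=cv2.imread('pics/side0.png')
def seg(im,lo,hi,box):
    h=cv2.cvtColor(im,cv2.COLOR_BGR2HSV);m=cv2.inRange(h,lo,hi);M=np.zeros_like(m);x0,y0,x1,y1=box;M[y0:y1,x0:x1]=m[y0:y1,x0:x1]
    c=max(cv2.findContours(M,0,2)[0],key=cv2.contourArea);r=cv2.minAreaRect(c);return r,cv2.boxPoints(r)
r,b=seg(T,(3,120,120),(18,255,255),(320,180,360,235));print('strip top',r)
r2,b2=seg(S,(3,100,60),(18,255,255),(295,190,335,230));print('strip side',r2,b2.round())
P=onz('top',r[0],.175);print('filter top centre',P.round(4),'in side',proj('side',P))
# side top edge mid
te=b2[np.argsort(b2[:,1])[:2]].mean(0);x,e=tri([ray('top',r[0]),ray('side',te)]);print('tri',x.round(4),np.round(e,4))
q=np.array([onz('top',p,.175)[:2] for p in b]);
for i in range(4): d=q[(i+1)%4]-q[i];print('strip edge',np.linalg.norm(d).round(4),np.degrees(np.arctan2(d[1],d[0])).round(1))
c=[onz('top',p,.12) for p in ((244,152),(385,158),(382,261),(239,254))]
print('photo',np.round(c,3),np.mean(c,0).round(4))
for i in range(4): d=c[(i+1)%4]-c[i];print(np.linalg.norm(d).round(3),np.degrees(np.arctan2(d[1],d[0])).round(1))
r,b=seg(T,(60,60,40),(85,255,200),(405,210,490,305));print('mat',r)
q=np.array([onz('top',p,.008) for p in b]);print(q.round(3),onz('top',r[0],.008).round(4))
for i in range(4): d=q[(i+1)%4]-q[i];print('mat edge',np.linalg.norm(d).round(4),np.degrees(np.arctan2(d[1],d[0])).round(1))
r,b=seg(S,(60,60,40),(85,255,200),(200,320,330,400));print('mat side',r[0],'proj of top ctr',proj('side',q).round())
for n in ('top','side'): print(n)
o=manip.get_obs();R=Ro.from_quat(o['ee_rot']).as_matrix();print(R.round(3),o['position'],o['clock'],viewer.camera_params('wrist')['T_tool_cam'])
E
```

```text
strip top ((336.5, 205.5), (25.0, 3.0), 90.0)
strip side ((314.0204772949219, 202.7254180908203), (10.502145767211914, 24.716257095336914), 84.80557250976562) [[301. 199.]
 [326. 196.]
 [327. 207.]
 [302. 209.]]
filter top centre [ 0.5878 -0.0511  0.175 ] in side [[314.07291705 198.73175251]]
tri [ 0.5871 -0.0509  0.1783] [0.0005 0.0005]
strip edge 0.0072 -90.4
strip edge 0.0599 179.3
strip edge 0.0072 89.5
strip edge 0.0599 -0.6
photo [[ 0.727  0.177  0.12 ]
 [ 0.71  -0.179  0.12 ]
 [ 0.45  -0.167  0.12 ]
 [ 0.472  0.189  0.12 ]] [0.5899 0.0051 0.12  ]
0.357 -92.8
0.26 177.3
0.357 86.6
0.256 -2.8
mat ((447.1146545410156, 257.18206787109375), (68.39370727539062, 47.90402603149414), 77.09259033203125)
[[ 0.529 -0.281  0.008]
 [ 0.557 -0.413  0.008]
 [ 0.372 -0.452  0.008]
 [ 0.345 -0.32   0.008]] [ 0.4504 -0.3662  0.008 ]
mat edge 0.135 -77.9
mat edge 0.1889 -168.2
mat edge 0.1344 101.5
mat edge 0.1876 12.0
mat side (262.5572204589844, 368.7049560546875) proj of top ctr [[301. 328.]
 [325. 386.]
 [217. 421.]
 [208. 355.]]
top
side
[[-0.957  0.291  0.   ]
 [ 0.291  0.957  0.   ]
 [ 0.     0.    -1.   ]] [0.18216937 0.59785691 0.40474742] 0.8 [[ 4.90376392e-04 -9.55588208e-01 -2.94704830e-01  7.54492012e-02]
 [ 9.99999766e-01  3.28215040e-04  5.99711433e-04  3.11733979e-04]
 [-4.76350616e-04 -2.94705055e-01  9.55588145e-01  3.09885132e-02]
 [ 0.00000000e+00  0.00000000e+00  0.00000000e+00  1.00000000e+00]]
```

```bash
cat >> h.py <<'E'
def plan(pos,ytool,step=42):
    "rows (tool mm, rad) from the present pose to pos with tool y at angle ytool (deg)"
    o=manip.get_obs();R=Ro.from_quat(o['ee_rot']).as_matrix();p=np.array(o['position'])
    s=np.arctan2(R[1,1],R[0,1])-np.radians(ytool);s=(s+np.pi)%(2*np.pi)-np.pi
    D=(np.array(pos)-p)*1000;n=int(max(np.ceil(np.linalg.norm(D)/step),np.ceil(abs(s)/.14),1))
    for i in range(n):
        Q=R@Ro.from_rotvec([0,0,s*i/n]).as_matrix();print(np.round(Q.T@D/n,1).tolist(),round(s/n,4))
E
python3 -c "
from h import *
plan([.587,-.051,.405],-3)"
```

```text
[-30.3, -26.5, -0.0] 0.0699
[-32.1, -24.3, -0.0] 0.0699
[-33.7, -22.0, -0.0] 0.0699
[-35.2, -19.6, -0.0] 0.0699
[-36.5, -17.1, -0.0] 0.0699
[-37.6, -14.5, -0.0] 0.0699
[-38.5, -11.8, -0.0] 0.0699
[-39.2, -9.1, -0.0] 0.0699
[-39.7, -6.3, -0.0] 0.0699
[-40.1, -3.6, -0.0] 0.0699
[-40.2, -0.7, -0.0] 0.0699
[-40.2, 2.1, -0.0] 0.0699
[-40.0, 4.9, -0.0] 0.0699
[-39.5, 7.6, -0.0] 0.0699
[-38.9, 10.4, -0.0] 0.0699
[-38.1, 13.1, -0.0] 0.0699
[-37.1, 15.7, -0.0] 0.0699
[-35.9, 18.2, -0.0] 0.0699
[-34.5, 20.7, -0.0] 0.0699
```

Request:
arm_command --plan '[{"dp": [-30, -26.5, 0], "spin": 0.07}, {"dp": [-32, -24, 0], "spin": 0.07}, {"dp": [-34, -22, 0], "spin": 0.07}, {"dp": [-35, -19.5, 0], "spin": 0.07}, {"dp": [-36.5, -17, 0], "spin": 0.07}]' --grip -1 --newtons 25

```text
clock: 1.3
position: [0.2892, 0.4259, 0.4049]
ee_rot: [0.319, 0.948, 0.0, -0.0]
ft_force: [0.1, -0.5, -0.4]
grip_width: 1.004
grasp_force: 0.0
```

Request:
arm_command --plan '[{"dp": [-37.5, -14.5, 0], "spin": 0.07}, {"dp": [-38.5, -12, 0], "spin": 0.07}, {"dp": [-39, -9, 0], "spin": 0.07}, {"dp": [-39.5, -6.5, 0], "spin": 0.07}, {"dp": [-40, -3.5, 0], "spin": 0.07}]'

```text
clock: 1.8
position: [0.3949, 0.2553, 0.405]
ee_rot: [0.479, 0.878, 0.0, 0.0]
ft_force: [1.1, 0.1, 0.1]
grip_width: 0.999
grasp_force: 0.0
```

Request:
arm_command --plan '[{"dp": [-40, -0.5, 0], "spin": 0.07}, {"dp": [-40, 2, 0], "spin": 0.07}, {"dp": [-40, 5, 0], "spin": 0.07}, {"dp": [-39.5, 7.5, 0], "spin": 0.07}, {"dp": [-39, 10.5, 0], "spin": 0.07}]'

```text
clock: 2.3
position: [0.5012, 0.0848, 0.405]
ee_rot: [0.624, 0.781, 0.0, 0.0]
ft_force: [0.3, 0.5, 0.5]
grip_width: 1.001
grasp_force: 0.0
```

Request:
arm_command --plan '[{"dp": [-38, 13, 0], "spin": 0.07}, {"dp": [-37, 15.5, 0], "spin": 0.07}, {"dp": [-36, 18, 0], "spin": 0.07}, {"dp": [-34.5, 20.5, 0], "spin": 0.07}, {"dp": [0, 0, 0], "spin": 0}]'

```text
clock: 2.8
position: [0.5858, -0.0557, 0.4046]
ee_rot: [0.729, 0.684, -0.001, 0.001]
ft_force: [0.2, -0.0, 0.5]
grip_width: 0.998
grasp_force: 0.0
```

```bash
python3 - <<'E'
from h import *
o,im=snap('wrist','w1.png')
R=Ro.from_quat(o['ee_rot']).as_matrix();print(o['position'],np.degrees(np.arctan2(R[1,1],R[0,1])))
for th in('filter','cover_grip','tray','filter_center'):
  for r in finder.find_in('wrist',th)[:2]:print(th,r['score'],np.round(r['position'],4))
m=cv2.inRange(cv2.cvtColor(im,cv2.COLOR_BGR2HSV),(3,120,100),(18,255,255))
c=max(cv2.findContours(m,0,2)[0],key=cv2.contourArea);r=cv2.minAreaRect(c);print(r,cv2.boxPoints(r).round())
print([onz('wrist',p,.175,o).round(4).tolist() for p in cv2.boxPoints(r)])
print('tips guess',proj('wrist',[R@[0,s*.0425,.16]+o['position'] for s in(-1,1)],o))
E
```

```text
[ 0.58581956 -0.05572552  0.40461677] -3.6736318702398183
filter 0.62 [ 0.5852 -0.0473  0.1562]
filter 0.6 [ 0.6717 -0.2573  0.0601]
cover_grip 0.72 [0.5923 0.0459 0.1322]
tray 0.74 [ 0.485  -0.3033  0.0094]
filter_center 0.73 [ 0.5855 -0.0471  0.1583]
filter_center 0.68 [ 0.6723 -0.2593  0.0685]
((317.5, 208.0), (20.0, 101.0), 90.0) [[267. 198.]
 [368. 198.]
 [368. 218.]
 [267. 218.]]
[[0.5577, -0.0382, 0.175], [0.6168, -0.042, 0.175], [0.6165, -0.0545, 0.175], [0.5564, -0.0506, 0.175]]
tips guess [[215.04425869 283.54189839]
 [419.45786148 283.55876362]]
```

View pics/w1.png

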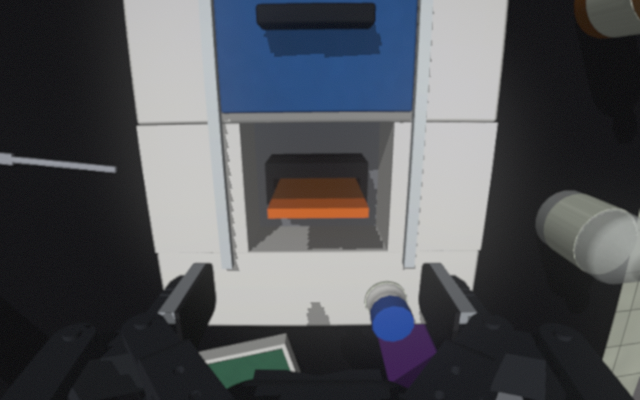

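The wrist view shows the filter's bright top edge from (268,212) to (368,212), level with the gripper, so the yaw is right. The open fingertips sit near (213,265) and (422,263), and the jar is at (390,310), clear of the fingers. I'll descend and pinch the top ~13 mm by the edges.

Request:
arm_command --plan '[{"dp": [6, 1, 20]}, {"dp": [0, 0, 30]}, {"dp": [0, 0, 24]}, {"dp": [0, 0, 0]}, {"dp": [0, 0, 0]}]'

```text
invalid input at $.plan[0]: expected keys dp, spin
```

```bash
python3 - <<'E'
from h import *
o,im=snap('wrist','w2.png');print(o['position'],o['ft_force'])
_,s=snap('side','s2.png');c=cv2.resize(s[120:260,240:400],None,fx=3,fy=3,interpolation=2)
cv2.imwrite('pics/c2.png',np.hstack([c,cv2.resize(im,(320,200))[:, :].copy() if 0 else cv2.resize(im,(320,420))]))
E
```

```text
[ 0.58465466 -0.04918163  0.40471666] [ 0.44099976 -0.07215509  0.01365377]
```

View pics/c2.png

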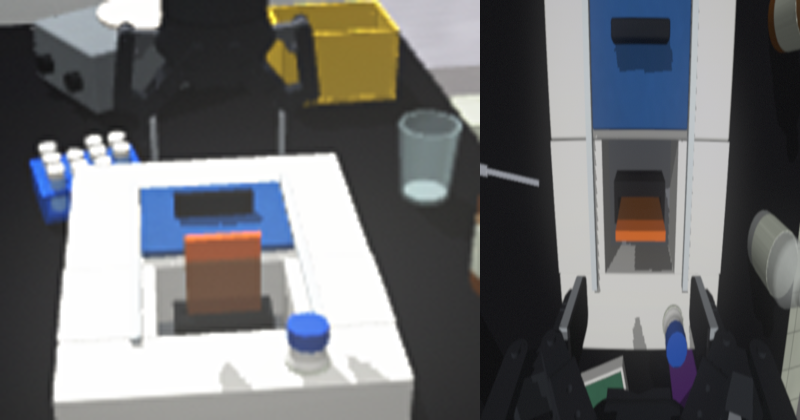

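The command was refused because every row needs a `spin`. The crops show nothing touched. The arm has settled slightly since the last reading, so I'll re-measure from the settled picture.

```bash
python3 - <<'E'
from h import *
o,im=snap('wrist','w3.png')
R=Ro.from_quat(o['ee_rot']).as_matrix();print(o['position'],np.degrees(np.arctan2(R[1,1],R[0,1])))
h=cv2.cvtColor(im,cv2.COLOR_BGR2HSV);m=cv2.inRange(h,(3,120,100),(18,255,255))
ys,xs=np.nonzero(m);print(xs.min(),xs.max(),ys.min(),ys.max())
for y in range(ys.min(),ys.max()+1): k=xs[ys==y];print(y,k.min(),k.max(),h[y,int(k.mean()),2],end=' | ')
k=(xs.min()+xs.max())/2
for dy in(0,5): print(onz('wrist',(k,ys.max()-dy),.175,o).round(4))
te=cv2.boxPoints(cv2.minAreaRect(np.array([[301,199],[326,196],[327,207],[302,209]],np.float32)))
print(tri([ray('wrist',(k,ys.max()-5),o),ray('side',(313.5,198))]))
for z in(.155,.16,.165,.173): print(z,proj('wrist',[R@[a,-.0425,z]+o['position'] for a in(-.011,.011)],o).round().tolist())
E
```

```text
[ 0.58463315 -0.04929636  0.40485345] -3.027807903150776
271 370 209 229
209 275 365 105 | 210 274 366 122 | 211 274 366 127 | 212 274 367 127 | 213 273 367 128 | 214 273 368 127 | 215 273 368 128 | 216 272 368 127 | 217 272 369 127 | 218 272 369 133 | 219 271 370 152 | 220 271 370 177 | 221 271 370 193 | 222 271 370 196 | 223 271 370 197 | 224 271 370 196 | 225 271 370 196 | 226 271 370 196 | 227 271 370 192 | 228 271 370 175 | 229 273 368 136 | [ 0.5866 -0.0524  0.175 ]
[ 0.5867 -0.0492  0.175 ]
(array([ 0.58674059, -0.04888082,  0.17575417]), [np.float64(1.2025209839812663e-05), np.float64(1.2025209839355665e-05)])
0.155 [[214.0, 313.0], [209.0, 265.0]]
0.16 [[218.0, 306.0], [213.0, 260.0]]
0.165 [[220.0, 300.0], [216.0, 254.0]]
0.173 [[225.0, 290.0], [221.0, 246.0]]
```

Filter top centre is (0.5867, −0.049, 0.1758), which agrees with the stated 0.175.

Request:
arm_command --plan '[{"dp": [0, 2, 25], "spin": 0}, {"dp": [0, 0, 30], "spin": 0}, {"dp": [0, 0, 19], "spin": 0}, {"dp": [0, 0, 0], "spin": 0}, {"dp": [0, 0, 0], "spin": 0}]'

```text
clock: 3.7
position: [0.5869, -0.0503, 0.3314]
ee_rot: [0.726, 0.688, 0.0, 0.0]
ft_force: [-0.9, -0.6, 0.3]
grip_width: 0.995
grasp_force: 0.0
```

Request:
arm_command --plan '[{"dp": [0, 0, 0], "spin": 0}, {"dp": [0, 0, 0], "spin": 0}, {"dp": [0, 0, 0], "spin": 0}, {"dp": [0, 0, 0], "spin": 0}, {"dp": [0, 0, 0], "spin": 0}]' --grip 1 --newtons 25

```text
clock: 4.2
position: [0.5872, -0.0507, 0.3323]
ee_rot: [0.726, 0.687, 0.001, 0.001]
ft_force: [-1.5, 0.8, 5.2]
grip_width: 0.693
grasp_force: 25.9
```

```bash
python3 - <<'E'
from h import *
o,im=snap('wrist','w4.png');print(o['position'],o['ft_force'],o['grip_width'],o['grasp_force'])
_,s=snap('side','s4.png');c=cv2.resize(s[120:260,240:400],None,fx=3,fy=3,interpolation=2)
cv2.imwrite('pics/c4.png',np.hstack([c,im[:400,160:480][:, :].copy() if 0 else cv2.resize(im[150:400,160:480],(320,420))]))
E
```

```text
[ 0.58718082 -0.05073274  0.33226388] [-1.49058579  0.8291569   5.24084999] 0.6927963110177701 25.852709412574768
```

View pics/c4.png

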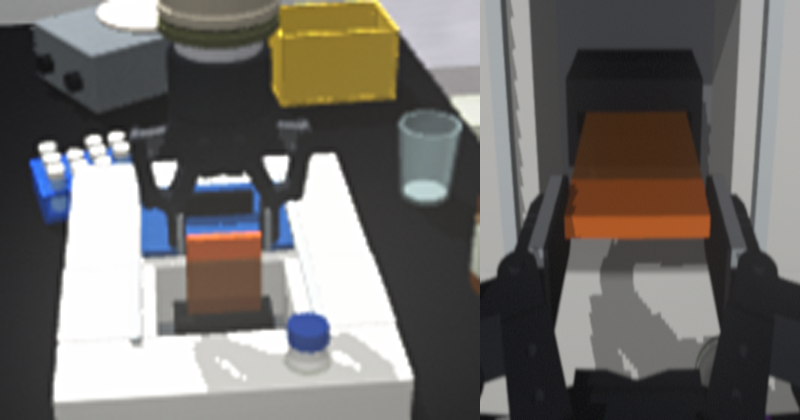

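The pads hold the top ~12 mm of the plate by its edges at 59 mm opening and 26 N. Now the lift.

Request:
arm_command --plan '[{"dp": [0, 0, -10], "spin": 0}, {"dp": [0, 0, -15], "spin": 0}, {"dp": [0, 0, -20], "spin": 0}, {"dp": [0, 0, -20], "spin": 0}, {"dp": [0, 0, -20], "spin": 0}]'

```text
clock: 4.8
position: [0.5868, -0.0508, 0.418]
ee_rot: [0.726, 0.687, 0.0, 0.0]
ft_force: [0.8, 0.4, -0.9]
grip_width: 0.696
grasp_force: 27.2
```

Request:
arm_command --plan '[{"dp": [0, 0, -20], "spin": 0}, {"dp": [0, 0, -10], "spin": 0}, {"dp": [0, 0, 0], "spin": 0}, {"dp": [0, 0, 0], "spin": 0}]'

```text
clock: 5.2
position: [0.5867, -0.0506, 0.4453]
ee_rot: [0.726, 0.687, -0.0, -0.0]
ft_force: [0.2, 0.4, -1.8]
grip_width: 0.686
grasp_force: 27.2
```

```bash
python3 - <<'E'
from h import *
o,im=snap('wrist','w5.png');print(o['position'],o['ft_force'],o['grip_width'],o['grasp_force'])
_,s=snap('side','s5.png');c=cv2.resize(s[60:260,240:400],(336,420),interpolation=2)
cv2.imwrite('pics/c5.png',np.hstack([c,cv2.resize(im[150:400,160:480],(460,420))]))
plan([.392,-.379,.44],-78,36)
E
```

```text
[ 0.58672795 -0.05055922  0.44534936] [ 0.17184292  0.42934808 -1.77767534] 0.6862144780761426 27.19287246465683
[-30.8, -16.0, 0.5] 0.1188
[-32.5, -12.3, 0.5] 0.1188
[-33.7, -8.3, 0.5] 0.1188
[-34.5, -4.3, 0.5] 0.1188
[-34.7, -0.2, 0.5] 0.1188
[-34.5, 3.9, 0.5] 0.1188
[-33.8, 8.0, 0.5] 0.1188
[-32.6, 11.9, 0.5] 0.1188
[-31.0, 15.7, 0.5] 0.1188
[-28.9, 19.3, 0.5] 0.1188
[-26.4, 22.6, 0.5] 0.1188
```

View pics/c5.png

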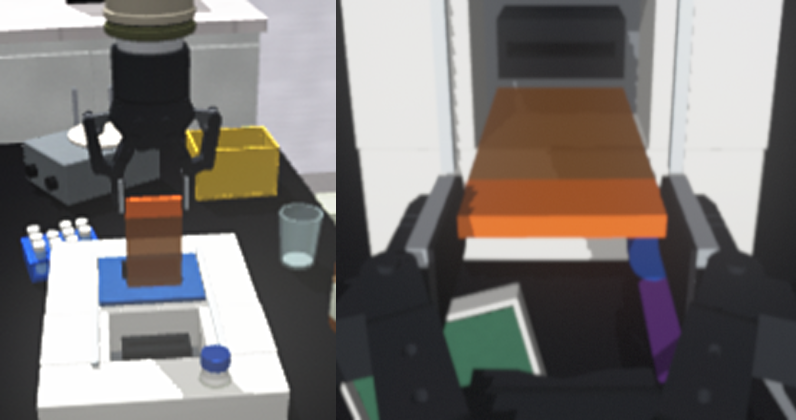

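The filter is clear of the slot and hangs upright in the pads, with the empty slot below it. Now the traverse to above the tray's near end.

Request:
arm_command --plan '[{"dp": [-31, -16, 0], "spin": 0.119}, {"dp": [-32.5, -12.5, 0], "spin": 0.119}, {"dp": [-33.5, -8.5, 0], "spin": 0.119}, {"dp": [-34.5, -4.5, 0], "spin": 0.119}, {"dp": [-34.5, 0, 0], "spin": 0.119}]'

```text
clock: 5.8
position: [0.4969, -0.2007, 0.4449]
ee_rot: [0.897, 0.442, -0.0, -0.0]
ft_force: [0.3, -0.9, -0.7]
grip_width: 0.686
grasp_force: 27.2
```

Request:
arm_command --plan '[{"dp": [-34.5, 4, 0], "spin": 0.119}, {"dp": [-34, 8, 0], "spin": 0.119}, {"dp": [-32.5, 12, 0], "spin": 0.119}, {"dp": [-31, 15.5, 0], "spin": 0.119}, {"dp": [-29, 19.5, 0], "spin": 0.119}]'

```text
clock: 6.3
position: [0.408, -0.35, 0.445]
ee_rot: [0.987, 0.16, -0.0, -0.0]
ft_force: [1.4, -0.0, -1.6]
grip_width: 0.685
grasp_force: 27.2
```

Request:
arm_command --plan '[{"dp": [-26.5, 22.5, 0], "spin": 0.119}, {"dp": [0, 0, 20], "spin": 0}, {"dp": [0, 0, 20], "spin": 0}, {"dp": [0, 0, 0], "spin": 0}, {"dp": [0, 0, 0], "spin": 0}]'

```text
clock: 6.8
position: [0.3912, -0.3787, 0.4056]
ee_rot: [0.995, 0.103, -0.001, -0.0]
ft_force: [-0.3, -0.3, 0.1]
grip_width: 0.688
grasp_force: 27.5
```

```bash
python3 - <<'E'
from h import *
o,im=snap('wrist','w6.png');R=Ro.from_quat(o['ee_rot']).as_matrix();print(o['position'],o['joint_pos'],o['ft_force'],o['grip_width'],np.degrees(np.arctan2(R[1,1],R[0,1])))
m=cv2.inRange(cv2.cvtColor(im,cv2.COLOR_BGR2HSV),(60,60,40),(85,255,200))
ys,xs=np.nonzero(m)
# mat edges far wall / sides seen: corners by hull
c=max(cv2.findContours(m,0,2)[0],key=cv2.contourArea);a=cv2.approxPolyDP(cv2.convexHull(c),8,True)[:,0]
for p in a: print(p,onz('wrist',p,.008,o).round(3))
_,s=snap('side','s6.png');
cv2.imwrite('pics/c6.png',np.hstack([cv2.resize(s[150:400,120:380],(400,400)),im[:,120:520]]))
E
```

```text
[ 0.3912026  -0.37874348  0.40561215] [-0.17583977  0.21492744  0.99477337  1.71547076 -0.18546119  1.31312718
 -0.50764197] [-0.25950274 -0.30872373  0.09288594] 0.6882463014325914 -78.14321814421267
[384   9] [ 0.554 -0.409  0.008]
[376 196] [ 0.373 -0.447  0.008]
[251 195] [ 0.346 -0.315  0.008]
[243   9] [ 0.527 -0.278  0.008]
```

View pics/c6.png

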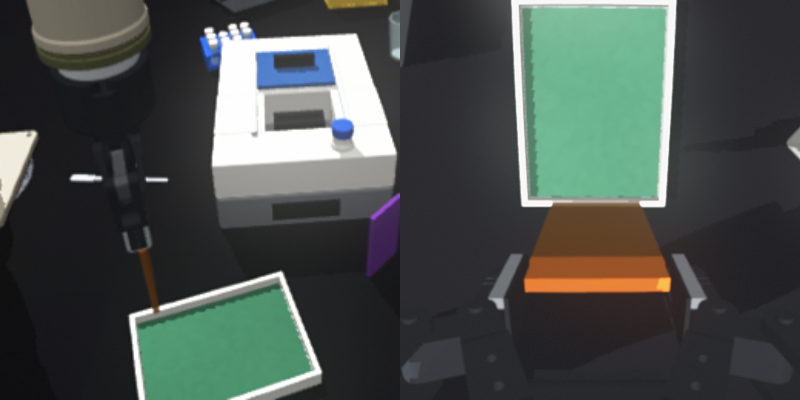

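```bash
python3 - <<'E'
from h import *
o=manip.get_obs();R=Ro.from_quat(o['ee_rot']).as_matrix();p=np.array(o['position'])
im=cv2.imread('pics/w6.png');h=cv2.cvtColor(im,cv2.COLOR_BGR2HSV)
print([(y,h[y,318].tolist()) for y in range(192,300,4)])
for zt in (.156,.16):
  for t in(-5,0,5,10):
    a=np.radians(t);L=.105
    top=np.array([0,0,zt]);bot=top+L*np.array([np.sin(a),0,np.cos(a)])
    print(zt,t,[proj('wrist',[R@(q+[e,0,0])+p for e in(-.003,.003)],o).round(1)[:,1].tolist() for q in(top,bot)])
E
```

```text
[(192, [75, 104, 182]), (196, [74, 78, 174]), (200, [25, 9, 173]), (204, [16, 107, 131]), (208, [15, 134, 97]), (212, [15, 135, 96]), (216, [15, 137, 95]), (220, [14, 138, 96]), (224, [15, 146, 96]), (228, [14, 145, 97]), (232, [14, 148, 95]), (236, [14, 151, 96]), (240, [14, 155, 97]), (244, [14, 154, 96]), (248, [14, 160, 97]), (252, [14, 160, 97]), (256, [13, 176, 120]), (260, [12, 190, 153]), (264, [12, 190, 153]), (268, [12, 192, 153]), (272, [12, 190, 154]), (276, [12, 192, 153]), (280, [12, 190, 232]), (284, [13, 192, 234]), (288, [13, 192, 234]), (292, [10, 169, 124]), (296, [0, 61, 50])]
0.156 -5 [[294.6, 281.6], [224.1, 215.9]]
0.156 0 [[294.6, 281.6], [211.4, 203.0]]
0.156 5 [[294.6, 281.6], [198.8, 190.2]]
0.156 10 [[294.6, 281.6], [186.2, 177.5]]
0.16 -5 [[289.4, 276.6], [222.1, 214.0]]
0.16 0 [[289.4, 276.6], [209.5, 201.3]]
0.16 5 [[289.4, 276.6], [197.1, 188.7]]
0.16 10 [[289.4, 276.6], [184.7, 176.1]]
```

The plate hangs vertical to within about 1°: its top edge is at tool z ≈ 158 mm and its bottom at ≈ 263 mm. The hand is in line with the tray, 60 mm towards its near end. Now I'll lower until it touches.

Request:
arm_command --plan '[{"dp": [0, 0, 35], "spin": 0}, {"dp": [0, 0, 35], "spin": 0}, {"dp": [0, 0, 30], "spin": 0}, {"dp": [0, 0, 20], "spin": 0}, {"dp": [0, 0, 8], "spin": 0}]'

```text
clock: 7.4
position: [0.3913, -0.3785, 0.2766]
ee_rot: [0.995, 0.104, -0.001, -0.0]
ft_force: [-0.5, 0.2, -0.7]
grip_width: 0.688
grasp_force: 27.5
```

Request:
arm_command --plan '[{"dp": [0, 0, 2], "spin": 0}, {"dp": [0, 0, 2], "spin": 0}, {"dp": [0, 0, 1], "spin": 0}, {"dp": [0, 0, 0], "spin": 0}, {"dp": [0, 0, 0], "spin": 0}]'

```text
clock: 7.9
position: [0.3913, -0.379, 0.2732]
ee_rot: [0.995, 0.103, 0.0, 0.0]
ft_force: [-0.6, -0.5, -0.5]
grip_width: 0.686
grasp_force: 27.5
```

Request:
arm_command --plan '[{"dp": [0, 0, 1], "spin": 0}, {"dp": [0, 0, 1], "spin": 0}, {"dp": [0, 0, 0], "spin": 0}]'

```text
clock: 8.2
position: [0.3911, -0.3788, 0.2705]
ee_rot: [0.995, 0.103, -0.0, -0.0]
ft_force: [-0.5, -0.1, -1.3]
grip_width: 0.691
grasp_force: 27.5
```

Request:
arm_command --plan '[{"dp": [0, 0, 1], "spin": 0}, {"dp": [0, 0, 1], "spin": 0}, {"dp": [0, 0, 0], "spin": 0}]'

```text
clock: 8.5
position: [0.392, -0.379, 0.2701]
ee_rot: [0.995, 0.103, 0.001, -0.0]
ft_force: [-1.1, 6.2, 17.8]
grip_width: 0.686
grasp_force: 29.0
```

The bottom edge is on the mat with an 18 N push. Now I'll pivot the plate by following the arc about its bottom edge, starting with a small test piece.

Request:
arm_command --plan '[{"dp": [5, 0, -0.5], "spin": 0}, {"dp": [5, 0, 0], "spin": 0}, {"dp": [5, 0, 0.5], "spin": 0}, {"dp": [5, 0, 0.7], "spin": 0}, {"dp": [0, 0, 0], "spin": 0}]' --newtons 20

```text
clock: 9.0
position: [0.4114, -0.3748, 0.2683]
ee_rot: [0.995, 0.104, 0.0, 0.0]
ft_force: [-1.1, 1.8, 6.1]
grip_width: 0.689
grasp_force: 28.7
```

```bash
cat >> h.py <<'E'
def look(tag):
    o,im=snap('wrist','w%s.png'%tag);_,s=snap('side','s%s.png'%tag)
    cv2.imwrite('pics/c%s.png'%tag,np.hstack([cv2.resize(s[250:400,180:340],(427,400)),im[100:400,160:520][:, :] if 0 else cv2.resize(im[100:400,170:470],(370,400))]))
    print(o['position'],o['ft_force'],o['grip_width'],o['grasp_force']);return o
E
python3 -c "
from h import *
look('7')"
```

```text
[ 0.41142112 -0.37477555  0.26834868] [-1.05276171  1.83769427  6.10996203] 0.6887144034424796 28.66986483335495
```

View pics/c7.png

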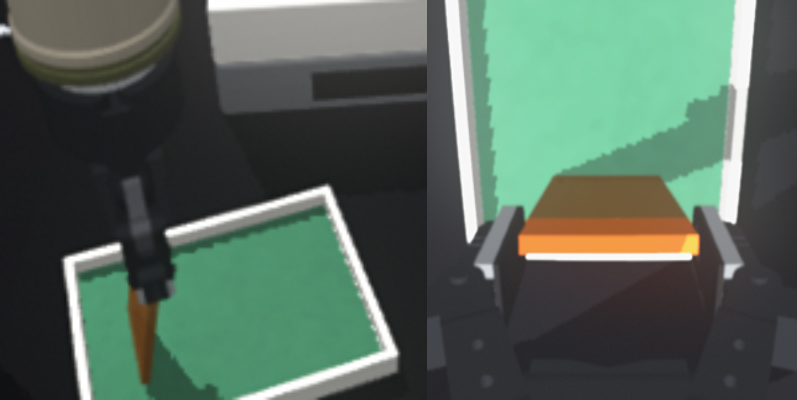

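The test worked. In the wrist crop the plate's bottom edge (row ~177) has moved back under the hand, which is about an 11° tilt with 6 N contact. I'll continue the arc.

Request:
arm_command --plan '[{"dp": [5, 0, 1], "spin": 0}, {"dp": [4.8, 0, 1.2], "spin": 0}, {"dp": [4.7, 0, 1.5], "spin": 0}, {"dp": [4.7, 0, 1.7], "spin": 0}, {"dp": [4.5, 0, 1.9], "spin": 0}]'

```text
clock: 9.6
position: [0.4342, -0.3701, 0.261]
ee_rot: [0.995, 0.103, 0.0, 0.0]
ft_force: [-0.1, 1.4, 5.1]
grip_width: 0.69
grasp_force: 29.7
```

Request:
arm_command --plan '[{"dp": [4.4, 0, 2.1], "spin": 0}, {"dp": [4.3, 0, 2.3], "spin": 0}, {"dp": [4.2, 0, 2.5], "spin": 0}, {"dp": [4.1, 0, 2.8], "spin": 0}, {"dp": [0, 0, 0], "spin": 0}]'

```text
clock: 10.1
position: [0.4513, -0.3663, 0.2511]
ee_rot: [0.995, 0.104, 0.0, 0.0]
ft_force: [1.8, 2.0, 5.1]
grip_width: 0.691
grasp_force: 31.2
```

```bash
cat >> h.py <<'E'
def tilt(tag):
    o=look(tag);im=cv2.imread('pics/w%s.png'%tag);h=cv2.cvtColor(im,cv2.COLOR_BGR2HSV)
    m=cv2.inRange(h,(3,90,60),(25,255,255));R=Ro.from_quat(o['ee_rot']).as_matrix();p=np.array(o['position'])
    c=max(cv2.findContours(m,0,2)[0],key=cv2.contourArea);x,y,w,hh=cv2.boundingRect(c);print('amber rows',y,y+hh-1,'cols',x,x+w-1)
    rows=[]
    for t in range(-90,1,10):
        a=np.radians(t);u=np.array([np.sin(a),0,np.cos(a)]);n=np.array([np.cos(a),0,-np.sin(a)]);pv=np.array([0,0,.164])
        P=proj('wrist',[R@(pv+k*u+s*.003*n)+p for k in(-.006,.099) for s in(-1,1)],o)[:,1].round();b=pv+.099*u+.003*n
        rows.append((t,P.tolist(),(R@b+p).round(3).tolist()))
    for r in rows: print(*r)
E
python3 -c "
from h import *
tilt('8')"
```

```text
[ 0.45133407 -0.36632357  0.25107698] [1.81527085 2.00979869 5.08480487] 0.6914283688284357 31.15637183189392
amber rows 272 304 cols 243 391
-90 [269.0, 262.0, 449.0, 438.0] [0.355, -0.387, 0.084]
-80 [271.0, 262.0, 419.0, 409.0] [0.357, -0.386, 0.067]
-70 [274.0, 263.0, 391.0, 381.0] [0.361, -0.385, 0.05]
-60 [277.0, 264.0, 363.0, 354.0] [0.369, -0.384, 0.035]
-50 [280.0, 266.0, 336.0, 327.0] [0.379, -0.382, 0.021]
-40 [283.0, 268.0, 310.0, 301.0] [0.392, -0.379, 0.009]
-30 [286.0, 271.0, 284.0, 275.0] [0.406, -0.376, -0.0]
-20 [288.0, 273.0, 259.0, 251.0] [0.421, -0.373, -0.007]
-10 [290.0, 276.0, 235.0, 226.0] [0.438, -0.369, -0.011]
0 [292.0, 279.0, 210.0, 202.0] [0.454, -0.366, -0.012]
```

The tilt is about 39°, and the bottom edge is still where it was set down, near (0.392, −0.379). I'll continue.

Request:
arm_command --plan '[{"dp": [6.2, 0, 4.9], "spin": 0}, {"dp": [5.8, 0, 5.4], "spin": 0}, {"dp": [5.4, 0, 5.8], "spin": 0}, {"dp": [0, 0, 0], "spin": 0}]'

```text
clock: 10.6
position: [0.4686, -0.3626, 0.2349]
ee_rot: [0.995, 0.104, 0.001, 0.0]
ft_force: [4.0, 0.8, 6.0]
grip_width: 0.688
grasp_force: 32.6
```

Request:
arm_command --plan '[{"dp": [4.9, 0, 6.2], "spin": 0}, {"dp": [4.3, 0, 6.6], "spin": 0}, {"dp": [3.8, 0, 6.9], "spin": 0}, {"dp": [3.2, 0, 7.3], "spin": 0}, {"dp": [0, 0, 0], "spin": 0}]'

```text
clock: 11.1
position: [0.4834, -0.3593, 0.2069]
ee_rot: [0.995, 0.103, -0.001, -0.0]
ft_force: [1.8, 1.7, 2.6]
grip_width: 0.686
grasp_force: 32.8
```

```bash
python3 -c "
from h import *
tilt('9')"
```

```text
[ 0.48339288 -0.35925632  0.20693677] [1.83853773 1.74764089 2.57113307] 0.6859393560223012 32.8378164768219
amber rows 269 376 cols 243 391
-90 [269.0, 262.0, 449.0, 438.0] [0.386, -0.38, 0.04]
-80 [271.0, 262.0, 419.0, 409.0] [0.388, -0.379, 0.023]
-70 [274.0, 263.0, 391.0, 381.0] [0.393, -0.378, 0.006]
-60 [277.0, 264.0, 363.0, 354.0] [0.401, -0.376, -0.009]
-50 [280.0, 266.0, 336.0, 327.0] [0.411, -0.374, -0.023]
-40 [283.0, 268.0, 310.0, 301.0] [0.423, -0.372, -0.035]
-30 [286.0, 271.0, 284.0, 275.0] [0.437, -0.369, -0.044]
-20 [288.0, 273.0, 259.0, 251.0] [0.453, -0.366, -0.051]
-10 [290.0, 276.0, 235.0, 226.0] [0.469, -0.362, -0.055]
0 [292.0, 279.0, 210.0, 202.0] [0.486, -0.359, -0.056]
```

Request:
arm_command --plan '[{"dp": [2.7, 0, 7.5], "spin": 0}, {"dp": [2, 0, 7.7], "spin": 0}, {"dp": [1.5, 0, 6.5], "spin": 0}, {"dp": [0, 0, 0], "spin": 0}]'

```text
clock: 11.6
position: [0.4894, -0.358, 0.1849]
ee_rot: [0.995, 0.103, -0.001, -0.0]
ft_force: [1.4, 0.5, 2.0]
grip_width: 0.691
grasp_force: 31.8
```

Request:
arm_command --plan '[{"dp": [0.3, 0, 2], "spin": 0}, {"dp": [0.2, 0, 2], "spin": 0}, {"dp": [0, 0, 0], "spin": 0}]'

```text
clock: 11.9
position: [0.4898, -0.3582, 0.182]
ee_rot: [0.995, 0.103, -0.0, -0.0]
ft_force: [0.4, 1.1, 1.7]
grip_width: 0.694
grasp_force: 31.7
```

```bash
python3 -c "
from h import *
tilt('10')" | head -4
```

```text
[ 0.48979606 -0.35819845  0.18197543] [0.36690348 1.14922943 1.7346266 ] 0.6938300090371451 31.656044125556946
amber rows 270 376 cols 243 397
-90 [269.0, 262.0, 449.0, 438.0] [0.393, -0.378, 0.015]
-80 [271.0, 262.0, 419.0, 409.0] [0.395, -0.378, -0.002]
```

Request:
arm_command --plan '[{"dp": [0.2, 0, 1.5], "spin": 0}, {"dp": [0, 0, 1], "spin": 0}, {"dp": [0, 0, 0], "spin": 0}]'

```text
clock: 12.3
position: [0.4902, -0.3581, 0.1795]
ee_rot: [0.995, 0.103, -0.0, -0.0]
ft_force: [-0.7, 0.3, 1.5]
grip_width: 0.687
grasp_force: 31.5
```

Request:
arm_command --plan '[{"dp": [0, 0, 1], "spin": 0}, {"dp": [0, 0, 0], "spin": 0}]'

```text
clock: 12.5
position: [0.4903, -0.3581, 0.1786]
ee_rot: [0.995, 0.103, 0.0, 0.0]
ft_force: [-0.2, 0.5, 0.8]
grip_width: 0.687
grasp_force: 31.5
```

Request:
arm_command --plan '[{"dp": [0, 0, 1], "spin": 0}, {"dp": [0, 0, 0], "spin": 0}]'

```text
clock: 12.7
position: [0.4903, -0.3581, 0.1776]
ee_rot: [0.995, 0.103, 0.0, 0.0]
ft_force: [1.7, 1.3, 1.7]
grip_width: 0.687
grasp_force: 31.5
```

Request:
arm_command --plan '[{"dp": [0, 0, 1], "spin": 0}, {"dp": [0, 0, 0], "spin": 0}]'

```text
clock: 12.9
position: [0.4904, -0.3582, 0.1769]
ee_rot: [0.995, 0.103, 0.0, -0.0]
ft_force: [0.3, 1.2, 4.7]
grip_width: 0.69
grasp_force: 33.2
```

Request:
arm_command --plan '[{"dp": [0, 0, 1], "spin": 0}, {"dp": [0, 0, 0], "spin": 0}]'

```text
clock: 13.1
position: [0.4904, -0.3583, 0.1768]
ee_rot: [0.995, 0.103, 0.0, -0.0]
ft_force: [-3.3, 5.1, 16.0]
grip_width: 0.687
grasp_force: 39.5
```

There is firm contact at the mat, so the plate is essentially flat. I'll ease off 1 mm, open a little and then fully, and rise.

Request:
arm_command --plan '[{"dp": [0, 0, -1], "spin": 0}, {"dp": [0, 0, 0], "spin": 0}]'

```text
clock: 13.3
position: [0.4904, -0.3581, 0.1769]
ee_rot: [0.995, 0.103, 0.0, 0.0]
ft_force: [0.2, 1.6, 6.3]
grip_width: 0.687
grasp_force: 34.1
```

Request:
arm_command --plan '[{"dp": [0, 0, 0], "spin": 0}, {"dp": [0, 0, 0], "spin": 0}, {"dp": [0, 0, 0], "spin": 0}, {"dp": [0, 0, 0], "spin": 0}]' --grip -0.7

```text
clock: 13.7
position: [0.4901, -0.3581, 0.1764]
ee_rot: [0.995, 0.103, -0.0, -0.0]
ft_force: [0.9, 0.5, -0.9]
grip_width: 0.846
grasp_force: 0.0
```

Request:
arm_command --plan '[{"dp": [0, 0, -5], "spin": 0}, {"dp": [0, 0, -15], "spin": 0}, {"dp": [0, 0, -40], "spin": 0}, {"dp": [0, 0, -45], "spin": 0}, {"dp": [0, 0, -45], "spin": 0}]'

```text
clock: 14.2
position: [0.4897, -0.3583, 0.3294]
ee_rot: [0.995, 0.103, 0.0, 0.0]
ft_force: [0.5, -0.3, -0.1]
grip_width: 0.852
grasp_force: 0.0
```

Request:
arm_command --plan '[{"dp": [0, 0, -40], "spin": 0}, {"dp": [0, 0, -25], "spin": 0}, {"dp": [0, 0, 0], "spin": 0}, {"dp": [0, 0, 0], "spin": 0}]' --grip 1

```text
clock: 14.6
position: [0.49, -0.3582, 0.3926]
ee_rot: [0.995, 0.103, 0.001, 0.0]
ft_force: [-0.8, 0.1, -0.0]
grip_width: 0.167
grasp_force: 0.0
```

```bash
python3 - <<'E'
from h import *
o,w=snap('wrist','w11.png');_,t=snap('top','t11.png');_,s=snap('side','s11.png');print(o['position'],o['clock'])
for n in('top','side','wrist'):
  for th in('filter','cover_grip','cover','cream_jar'):
    for r in finder.find_in(n,th)[:2]:print(n,th,round(r['score'],2),np.round(r['position'],3))
cv2.imwrite('pics/c11.png',np.vstack([np.hstack([cv2.resize(s[200:400,180:380],(400,300)),cv2.resize(w,(400,300))]),cv2.resize(t[140:305,230:500],(800,300),interpolation=2)]))
E
```

```text
[ 0.48995483 -0.35822096  0.39261895] 14.6
top filter 0.86 [ 0.439 -0.363  0.012]
top filter 0.51 [ 0.671 -0.253  0.065]
top cover_grip 0.92 [0.598 0.063 0.132]
top cover 0.81 [0.593 0.063 0.129]
top cream_jar 0.51 [ 0.634 -0.149  0.156]
side filter 0.88 [ 0.67  -0.267  0.065]
side filter 0.69 [ 0.44  -0.371  0.012]
side cover_grip 0.63 [0.604 0.052 0.13 ]
side cover 0.67 [0.606 0.06  0.13 ]
side cream_jar 0.81 [ 0.637 -0.16   0.143]
wrist filter 0.79 [ 0.447 -0.371  0.016]
```

View pics/c11.png

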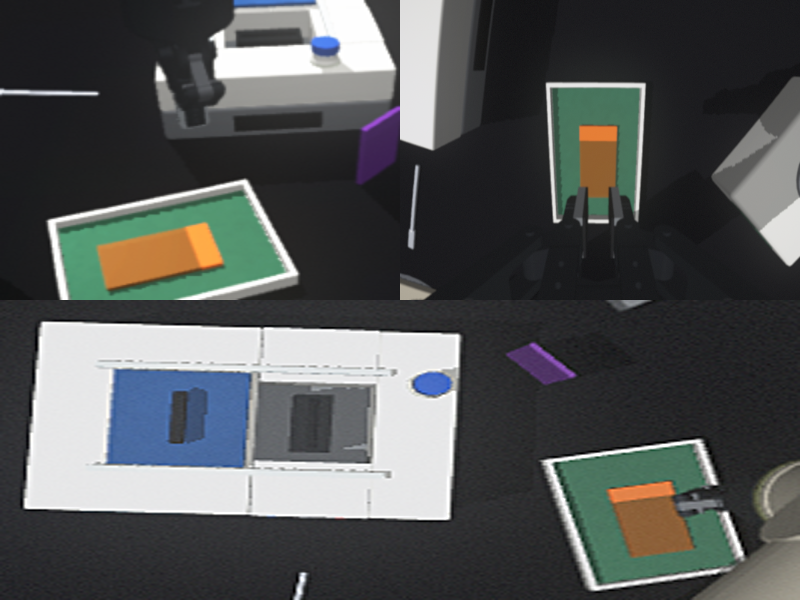

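The filter lies flat in the tray, orange end away from the robot, well inside the walls, and the jar is untouched. Next I'll measure the cover rib and plan the push.

```bash
python3 - <<'E'
from h import *
def dark(f,box,v=45):
    im=cv2.imread('pics/'+f);h=cv2.cvtColor(im,cv2.COLOR_BGR2HSV);m=np.zeros(im.shape[:2],np.uint8);x0,y0,x1,y1=box
    m[y0:y1,x0:x1]=((h[...,2]<v)[y0:y1,x0:x1])*255
    c=max(cv2.findContours(m,0,2)[0],key=cv2.contourArea);r=cv2.minAreaRect(c);return r
r=dark('t11.png',(270,185,315,228));print(r)
for z in(.13,.151):
    P=onz('top',r[0],z);print(z,P.round(4))
    print([onz('top',p,z).round(4)[:2].tolist() for p in cv2.boxPoints(r)])
s=dark('s11.png',(285,165,340,200));print('side',s,cv2.boxPoints(s).round().tolist())
print('proj rib top in side',proj('side',onz('top',r[0],.151)))
print(tri([ray('top',r[0]),ray('side',s[0])]))
plan([.6,.1,.393],-3,40)
E
```

```text
Traceback (most recent call last):
ValueError: max() iterable argument is empty
```

```bash
python3 - <<'E'
from h import *
t=cv2.imread('pics/t11.png').max(2)
print('row204',t[204,262:320].tolist());print('col291',t[180:232,291].tolist())
s=cv2.imread('pics/s0.png' if 0 else 'pics/side0.png').max(2);print('side col311',s[174:206,311].tolist());print('side row188',s[188,285:340].tolist())
for u in(286,288,290,292,294,296):print(u,onz('top',(u,204),.151).round(4))
print('panel z.13',onz('top',(267,204),.13).round(4))
plan([.596,.115,.393],-3,40)
E
```

```text
row204 [233, 232, 235, 235, 253, 175, 154, 163, 162, 164, 162, 160, 158, 158, 160, 161, 160, 158, 159, 162, 164, 165, 157, 160, 169, 115, 70, 67, 66, 69, 57, 116, 114, 116, 117, 113, 109, 163, 161, 161, 162, 162, 159, 164, 160, 159, 160, 161, 165, 162, 167, 109, 179, 187, 122, 106, 104, 106]
col291 [159, 160, 162, 162, 163, 165, 164, 161, 165, 176, 77, 57, 65, 72, 68, 69, 68, 70, 69, 69, 69, 69, 64, 70, 69, 68, 63, 69, 63, 65, 61, 61, 64, 66, 58, 59, 52, 49, 56, 166, 165, 160, 162, 159, 161, 160, 159, 157, 159, 161, 158, 125]
side col311 [255, 254, 254, 254, 254, 255, 252, 231, 206, 154, 71, 60, 57, 57, 58, 58, 58, 66, 109, 134, 138, 178, 205, 189, 248, 243, 167, 155, 157, 157, 158, 157]
side row188 [255, 209, 201, 203, 204, 204, 203, 203, 204, 205, 205, 207, 203, 76, 56, 57, 56, 56, 56, 57, 57, 56, 57, 58, 58, 57, 58, 58, 58, 58, 58, 58, 58, 59, 59, 58, 59, 58, 64, 131, 207, 208, 206, 207, 208, 207, 207, 204, 206, 213, 232, 255, 253, 250, 254]
286 [0.5936 0.0706 0.151 ]
288 [0.5936 0.0657 0.151 ]
290 [0.5935 0.0608 0.151 ]
292 [0.5935 0.056  0.151 ]
294 [0.5935 0.0511 0.151 ]
296 [0.5934 0.0462 0.151 ]
panel z.13 [0.5951 0.1186 0.13  ]
[15.4, -34.0, -0.1] -0.1009
[18.8, -32.2, -0.1] -0.1009
[21.9, -30.2, -0.1] -0.1009
[24.9, -27.8, -0.1] -0.1009
[27.5, -25.2, -0.1] -0.1009
[29.9, -22.3, -0.1] -0.1009
[32.0, -19.1, -0.1] -0.1009
[33.8, -15.8, -0.1] -0.1009
[35.2, -12.3, -0.1] -0.1009
[36.3, -8.7, -0.1] -0.1009
[37.0, -5.0, -0.1] -0.1009
[37.3, -1.3, -0.1] -0.1009
[37.2, 2.5, -0.1] -0.1009
```

The rib's +y face is at y ≈ 0.067, x ≈ 0.594, and the panel's +y edge is at 0.119, so the opening is about 0.116. I'll move behind the rib.

Request:
arm_command --plan '[{"dp": [15.5, -34, 0], "spin": -0.101}, {"dp": [19, -32, 0], "spin": -0.101}, {"dp": [22, -30, 0], "spin": -0.101}, {"dp": [25, -28, 0], "spin": -0.101}, {"dp": [27.5, -25, 0], "spin": -0.101}]' --grip 1

```text
clock: 15.85
position: [0.5315, -0.1748, 0.3919]
ee_rot: [0.937, 0.35, 0.0, 0.0]
ft_force: [-0.2, -0.4, 0.0]
grip_width: 0.001
grasp_force: 0.0
```

Request:
arm_command --plan '[{"dp": [30, -22.5, 0], "spin": -0.101}, {"dp": [32, -19, 0], "spin": -0.101}, {"dp": [34, -16, 0], "spin": -0.101}, {"dp": [35, -12.5, 0], "spin": -0.101}, {"dp": [36.5, -8.5, 0], "spin": -0.101}]'

```text
clock: 16.35
position: [0.5721, 0.0076, 0.3919]
ee_rot: [0.819, 0.573, 0.0, -0.0]
ft_force: [0.7, -0.2, 0.4]
grip_width: -0.0
grasp_force: 0.0
```

Request:
arm_command --plan '[{"dp": [37, -5, 0], "spin": -0.101}, {"dp": [37.5, -1.5, 0], "spin": -0.101}, {"dp": [37, 2.5, 0], "spin": -0.101}, {"dp": [0, 0, 0], "spin": 0}, {"dp": [0, 0, 0], "spin": 0}]'

```text
clock: 16.85
position: [0.5961, 0.1162, 0.3914]
ee_rot: [0.725, 0.689, -0.0, 0.0]
ft_force: [0.7, -1.2, -0.5]
grip_width: -0.001
grasp_force: 0.0
```

Request:
arm_command --plan '[{"dp": [0, 0, 35], "spin": 0}, {"dp": [0, 0, 30], "spin": 0}, {"dp": [0, 0, 12], "spin": 0}, {"dp": [0, 0, 0], "spin": 0}, {"dp": [0, 0, 0], "spin": 0}]'

```text
clock: 17.35
position: [0.5966, 0.1149, 0.316]
ee_rot: [0.725, 0.688, 0.001, 0.0]
ft_force: [0.2, -0.1, 0.6]
grip_width: 0.003
grasp_force: 0.0
```

Request:
arm_command --plan '[{"dp": [-15, 0, 0], "spin": 0}, {"dp": [-10, 0, 0], "spin": 0}, {"dp": [-10, 0, 0], "spin": 0}, {"dp": [-10, 0, 0], "spin": 0}, {"dp": [-10, 0, 0], "spin": 0}]'

```text
clock: 17.85
position: [0.5934, 0.06, 0.3152]
ee_rot: [0.725, 0.689, 0.001, -0.0]
ft_force: [0.3, 2.2, 2.1]
grip_width: -0.005
grasp_force: 1.3
```

It is pushing with ~2 N, as expected. I'll continue.

Request:
arm_command --plan '[{"dp": [-15, 0, 0], "spin": 0}, {"dp": [-15, 0, 0], "spin": 0}, {"dp": [-15, 0, 0], "spin": 0}, {"dp": [-15, 0, 0], "spin": 0}, {"dp": [-10, 0, 0], "spin": 0}]'

```text
clock: 18.35
position: [0.5896, -0.0114, 0.3147]
ee_rot: [0.725, 0.688, -0.0, 0.0]
ft_force: [0.5, 2.3, 2.2]
grip_width: 0.001
grasp_force: 1.2
```

Request:
arm_command --plan '[{"dp": [-6, 0, 0], "spin": 0}, {"dp": [-4, 0, 0], "spin": 0}, {"dp": [-3, 0, 0], "spin": 0}, {"dp": [-3, 0, 0], "spin": 0}, {"dp": [0, 0, 0], "spin": 0}]'

```text
clock: 18.85
position: [0.5889, -0.0255, 0.3145]
ee_rot: [0.725, 0.689, -0.0, -0.0]
ft_force: [0.1, -0.2, -0.2]
grip_width: 0.004
grasp_force: 0.0
```

Request:
arm_command --plan '[{"dp": [-3, 0, 0], "spin": 0}, {"dp": [-3, 0, 0], "spin": 0}, {"dp": [-2, 0, 0], "spin": 0}]'

```text
clock: 19.15
position: [0.5884, -0.0334, 0.3145]
ee_rot: [0.725, 0.689, -0.0, -0.0]
ft_force: [0.3, 2.4, 0.1]
grip_width: -0.003
grasp_force: 1.1
```

Request:
arm_command --plan '[{"dp": [-1.5, 0, 0], "spin": 0}, {"dp": [-1.5, 0, 0], "spin": 0}]'

```text
clock: 19.35
position: [0.5884, -0.035, 0.3145]
ee_rot: [0.725, 0.689, 0.001, -0.001]
ft_force: [-1.1, 8.7, -0.6]
grip_width: 0.001
grasp_force: 5.0
```

Request:
arm_command --plan '[{"dp": [-1.5, 0, 0], "spin": 0}, {"dp": [-1, 0, 0], "spin": 0}]'

```text
clock: 19.55
position: [0.5884, -0.0356, 0.3146]
ee_rot: [0.724, 0.69, 0.001, -0.002]
ft_force: [-1.4, 15.7, 1.2]
grip_width: 0.002
grasp_force: 7.7
```

The end stop is reached: the force rises to 16 N with no travel. I'll back off, rise, and check.

Request:
arm_command --plan '[{"dp": [10, 0, 0], "spin": 0}, {"dp": [15, 0, 0], "spin": 0}, {"dp": [0, 0, -30], "spin": 0}, {"dp": [0, 0, -40], "spin": 0}, {"dp": [15, 0, -40], "spin": 0}]'

```text
clock: 20.05
position: [0.59, -0.0004, 0.426]
ee_rot: [0.726, 0.688, -0.001, 0.001]
ft_force: [1.3, 0.4, -0.1]
grip_width: 0.002
grasp_force: 0.0
```

Request:
arm_command --plan '[{"dp": [40, 0, 0], "spin": 0}, {"dp": [40, 0, 0], "spin": 0}, {"dp": [40, 0, 0], "spin": 0}, {"dp": [0, 0, 0], "spin": 0}, {"dp": [0, 0, 0], "spin": 0}]'

```text
clock: 20.55
position: [0.5963, 0.1224, 0.4244]
ee_rot: [0.724, 0.69, -0.0, 0.0]
ft_force: [0.7, -1.4, 0.8]
grip_width: 0.001
grasp_force: 0.0
```

```bash
python3 - <<'E'
from h import *
_,t=snap('top','t12.png');_,s=snap('side','s12.png');o=manip.get_obs();print(o['clock'],o['ft_force'])
for th in('cover','filter','cream_jar'):
  for n in('top','side'):
    for r in finder.find_in(n,th)[:2]:print(n,th,round(r['score'],2),np.round(r['position'],3))
cv2.imwrite('pics/c12.png',np.hstack([cv2.resize(s[140:400,180:400],(400,472)),cv2.resize(t[140:305,230:500],(400,472))]))
E
```

```text
20.65 [ 0.35775628 -0.25128881 -0.27949626]
top cover 0.98 [ 0.589 -0.048  0.131]
side cover 0.79 [ 0.586 -0.054  0.133]
top filter 0.94 [ 0.44  -0.369  0.015]
top filter 0.77 [ 0.672 -0.25   0.068]
side filter 0.97 [ 0.443 -0.37   0.012]
side filter 0.81 [ 0.673 -0.267  0.067]
top cream_jar 0.46 [ 0.634 -0.148  0.157]
side cream_jar 0.64 [ 0.635 -0.161  0.146]
side cream_jar 0.27 [ 0.44  -0.37   0.011]
```

View pics/c12.png

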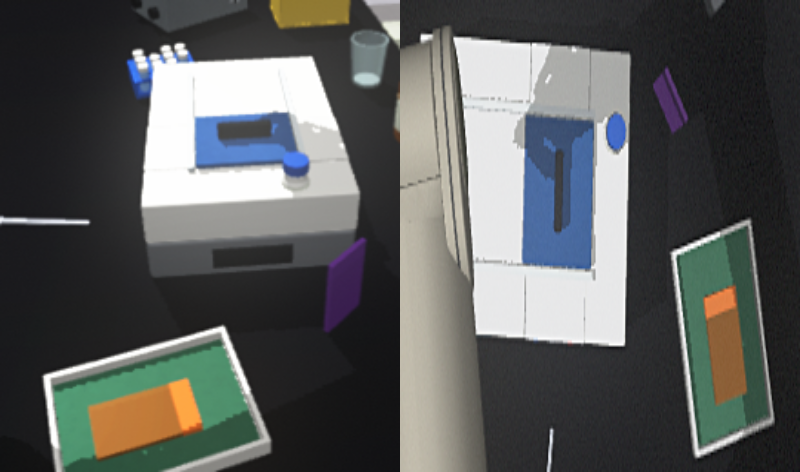

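The cover sits over the well at its stop, the filter lies flat in the tray, the jar is in place, and the arm is clear of everything.

```bash
python3 -c "
from h import *
print(manip.hand_in())"
```

```text
the job is handed in; nothing more can be done
None
```

The filter lies flat in the green-lined tray, the cover is pushed shut against its end stop, the jar was left where it stood, and the job was handed in at about 21 s (no verdict came back).

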